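# Seat a bearing cover and hold a spread snap ring at the axle groove

### The job

First press the cocked cover plate of the blue bearing housing down until it sits level in its rim. Then take the snap-ring pliers by both handles, squeeze them so that the snap ring on their tips is spread fully, lift it off its block and lower it from above over the axle stub, without forcing it, to the dark groove just above the plate, and finish holding the pliers upright with the ring still spread there, hovering round the groove and not resting on the plate or the stub. Leave everything else on the bench where it is.

Things in the scene. Friction and masses are not known exactly. Their poses are not given: they have to be found in the camera images.
- groove (a point): Centre of the dark groove of the upright steel axle stub, on its axis, 42.5 mm above the bench, 6.5 mm above the blue rim. Groove 45 mm across, 10 mm high, centred here. Stub 49 mm across; its top is 13.5 mm above this point, the top 4 mm chamfered to 42 mm. z axis up, x axis toward the cover plate's raised side
- hub: Fixed round blue bearing housing, 140 mm across, rim 36 mm above the bench, with the axle stub upright at its centre; origin under its centre on the bench
- plate_high (a point): Where to press: top face of the cover plate's raised side (yellow mark near the edge), 44 mm out from the stub's axis. Plate: aluminium disc 124 mm across, 6 mm thick, 55 mm hole round the stub. It tips about its opposite edge, 106 mm from here. Level, its top is flush with the blue rim, 36 mm above the bench. Tight: about 6 N here moves it, it stays where left and stops solid when level
- plate (a joint): Tilt of the cover plate in rad: 0 is level and flush, larger is raised (0.05 to 0.075 at the start; 0.01 is about 1 mm at plate_high)
- pliers_grip (a point): Midway between the pliers' two orange handles, at the height to grip. y axis: line along which they are squeezed (either way round). Over the outsides here they measure 50 mm at rest, 32 mm fully squeezed; each 16 mm wide, from 26 mm below to 21 mm above this point (58 mm over the outsides at the top, at rest). Squeezing starts at 3 N and meets a firm stop at 8 N; grip with 20 N or more
- clip (a point): Centre of the fully spread snap ring, mid-thickness: on the pliers' axis, 111.5 mm below pliers_grip; bring it onto the stub's axis. Flat steel ring 3 mm thick, fixed on the pliers' tips and opening with them: at rest 46 mm inside (too small for the stub; centred 5 mm toward +x of this point), fully squeezed it clears the stub by about 3 mm all round
- handle_left (a joint): How far the pliers are squeezed, rad: 0 at rest, 0.215 at the stop (ring fully spread)
- pliers: Snap-ring pliers with the ring, 134 mm tall, about 0.22 kg; origin on their axis at the ring's underside, z up along the axis. They stand upright on the ring on a fixed grey block, 95 mm square, 8 mm high, with a 6 mm high black boss inside the ring. The handles spring open if let go. Squeezed and lifted, the pliers sit 1 to 2 mm lower in the fingers
- screwdriver: bystander: screwdriver with red handle lying on the bench
- washer: bystander: brass washer, 44 mm across, 5 mm high
- tape: bystander: roll of blue tape, 84 mm across, 25 mm high
- mug: bystander: white mug, 80 mm across, 90 mm high
- bottle: bystander: orange bottle, 64 mm across, 170 mm high
- ruler: bystander: wooden ruler 220 x 28 x 5 mm
- jar: bystander: amber jar with green cap, 68 mm across, 80 mm high
There are look-alikes about, which are no part of the job. What is shaped like the pliers but green is not meant.

How it is judged:
By the outcome, as a careful person would: the job done as asked, in the order asked, and still so for the second after the job is handed in, while the arm keeps its last pose, push and grip.
It also fails if it takes over 67 s, if anything falls off the work surface, if the arm or the gripper's body presses on something with over 40 N, if the wrist force passes 120 N, or if a joint passes its speed limit or range.

### The arm

A 7-joint arm with a two-finger parallel gripper is mounted at the origin on the work surface. World frame = base frame: x ahead of the robot, y to its left, z up, the work surface at z = 0. Lengths are in m, angles in rad, forces in N, time in s.
With the tool pointing down it reaches from about 0.4 to 0.85 m from the base axis. Payload 4.5 kg.
Tool frame: the origin (TCP) lies at the very end of the fingers, on their centre line; the grasp point (between the pads) lies 19 mm behind it; z points along the fingers, y is the line along which they close (so a half turn about z gives the same grasp; the last joint's range is limited). The gripper opens to 85 mm and grips with 20 to 120 N. Pads are 22 mm wide; open, the fingers measure 114 mm over their backs; the gripper's body (76 mm by 85 mm) begins 54 mm behind the grasp point. The pads swing forward as they close: fully open they stand 13 mm farther back than shut.
Start: joints at [1.281, 0.689, -0.195, 1.565, 0.157, 0.902, -0.215], TCP at [0.199, -0.593, 0.231] pointing down, gripper open.
Joint ranges: [-3.01, 3.01], [-0.46, 2.08], [-1.47, 1.51], [0.13, 2.56], [-1, 4.14], [0.04, 2.09], [-2.66, 2.66]. Speed limits (rad/s): [2.57, 2.57, 3.14, 3.14, 3.14, 3.14, 3.14].

### API

Orientations are given as a 3x3 rotation matrix whose columns are the frame's x, y, z axes.
In Python, from station import bot, viewer gives the robot as it stands.
- The arm moves only by the tool jog_arm, never from a script. Its argument "plan" is a list of rows, each a list of 3 entries, a list of its own where there are three numbers: the finger opening in cm, from 0 to 8.54, then the shift along the tool's x, y, z in cm, then the turn about the tool's z in degrees. In form: [[hand, [x, y, z], twist], ...]. A call has 1 to 5 rows; each row is the pose to reach, as a shift and turn from the pose commanded when the call began, along the tool's axes at that moment; what a row does not reach only later rows make up. A row lasts 1/8 s, in which the tool goes at most 62.5 mm and 10.7 degrees, less where a joint would pass 70% of its speed; a pose out of reach is approached as far as the arm can. A call with a gripper value outside its range is refused whole. The fingers move at their own pace and stop on an object; "grip_force" is the grip in N (left out, the last holds). Time passes only in rows, so rows that repeat a pose let the fingers close. It gives the time, the measured TCP pose, the force, the opening and the grip force at its end, in the units of the state.
- bot.observe(): the state, without advancing time (a new reading comes with each control period).
- viewer.read_camera(name): name is "scene" or "top" or "wrist"; returns the picture (384x512x3 uint8, red, green, blue); there is no depth.
- viewer.get_calibration(name): a dict with "vertical_fov" (degrees; the focal length in pixels is half the picture's height over the tangent of half this angle, whatever the lens; pixels are square), "cx", "cy" (the principal point, pixels), "world_from_camera" (4x4, takes a point from camera to world coordinates). Camera axes: x right, y down, z forward; pixel columns grow to the right and rows downward; lengths in m; the calibration is good to about 2 mm. A picture is of the moment at which its call begins: read the wrist's pose just before it. get_calibration takes no time and is no camera call; for the wrist camera it gives the pose at the moment of the call.
- bot.job_done(): hands the job in; it is judged then, once.
The state is a dict: "clock": time; "joint_pos": joint angles; "joint_vel": joint speeds; "effort": joint torques, N m; "position": TCP position; "tool_rot": TCP orientation; "ft_force": force on the tool from outside, world axes, zero at the start; "moment": the same for the moment, N m; "width": opening from 0.0 (shut) to 1.0 (fully open); "gripper_force": force on a finger pad.
Only numpy, scipy, OpenCV 4.12 (cv2) and the standard library are available. Lean on these libraries where they do the work, as an engineer would, in place of code of your own. Each camera call takes 0.05 s, during which the arm holds its last target. There are 200 camera calls.

## Working session

There is one attempt and no reset: what is moved stays moved. The work goes in short steps, Python scripts to look and compute and a tool call to move; the robot and the scene stay as the last step left them, time stands still between calls to the robot, and variables do not carry over. Pictures are saved under pics/ and viewed, at most 10 in all, crops included, and the job is handed in when it is done.

Besides the shell and the picture viewer there is one more tool, called after ">>>" in YAML: its name, and indented under it one key for each argument. jog_arm: Moves the arm, as the interface text tells. Its arguments: {"type":"object","properties":{"plan":{"type":"array","items":{"type":"array"}},"grip_force":{"type":"number"}},"required":["plan"]}

```bash
mkdir -p pics; ls; python3 - <<'E'
from station import bot, viewer
import cv2, numpy as np
ims=[]
for n in("scene","top"):
    im=viewer.read_camera(n); cv2.imwrite(f"pics/{n}0.png",im[:,:,::-1]); c=viewer.get_calibration(n)
    print(n,c["vertical_fov"],c["cx"],c["cy"],np.round(c["world_from_camera"],4).tolist()); ims.append(im)
s=bot.observe();print(s["clock"],s["position"],np.round(s["tool_rot"],3),s["ft_force"],s["width"])
E
```

```text
pics
scene 43.52748171841745 266.9998832081969 185.61649606920292 [[-0.4361, 0.5661, -0.6995, 1.5362], [0.8996, 0.293, -0.3237, 0.4485], [0.0217, -0.7705, -0.6371, 0.9575], [0.0, 0.0, 0.0, 1.0]]
top 48.31975158159224 257.21919324755436 187.60938030218077 [[-0.0151, -0.9855, 0.169, 0.3681], [-0.9998, 0.0171, 0.0101, -0.0276], [-0.0128, -0.1689, -0.9856, 1.2727], [0.0, 0.0, 0.0, 1.0]]
0.1 [ 0.19863596 -0.59193866  0.23053773] [[ 0.948  0.318 -0.001]
 [ 0.318 -0.948  0.002]
 [-0.    -0.002 -1.   ]] [ 0.5328147  -1.17306517  0.99208379] 1.001046718434229
```

View pics/scene0.png

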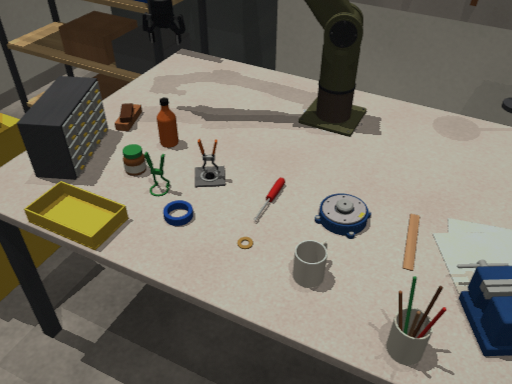

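View pics/top0.png

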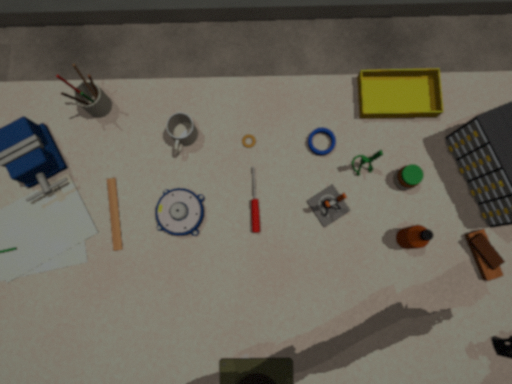

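The scene view shows the blue hub at about (343,213) and the orange-handled pliers on the grey block at (209,172). The green look-alike is at (158,178). In the top view the hub is at (179,211) and the pliers at (328,205). I'll measure these now.

```bash
cat > h.py <<'E'
from station import bot, viewer
import cv2, numpy as np
def ray(c,px):
    f=192/np.tan(np.radians(c["vertical_fov"])/2); T=np.array(c["world_from_camera"])
    d=T[:3,:3]@np.array([(px[0]-c["cx"])/f,(px[1]-c["cy"])/f,1]); return T[:3,3],d/np.linalg.norm(d)
def onz(c,px,z):
    o,d=ray(c,px); return o+d*(z-o[2])/d[2]
def proj(c,p):
    f=192/np.tan(np.radians(c["vertical_fov"])/2); T=np.array(c["world_from_camera"])
    q=T[:3,:3].T@(np.array(p)-T[:3,3]); return f*q[:2]/q[2]+[c["cx"],c["cy"]]
def tri(c1,p1,c2,p2):
    (o1,d1),(o2,d2)=ray(c1,p1),ray(c2,p2)
    t=np.linalg.lstsq(np.c_[d1,-d2],o2-o1,rcond=None)[0]; a,b=o1+t[0]*d1,o2+t[1]*d2
    return (a+b)/2,np.linalg.norm(a-b)
def hsv(im,lo,hi): return cv2.inRange(cv2.cvtColor(im,cv2.COLOR_RGB2HSV),lo,hi)
def blobs(m,amin=5):
    n,l,s,c=cv2.connectedComponentsWithStats(m); return [(c[i].round(1).tolist(),s[i].tolist()) for i in range(1,n) if s[i,4]>=amin]
def toolshift(p):
    "shift of TCP to world point p, in tool axes, cm"
    s=bot.observe(); return 100*np.array(s["tool_rot"]).T@(np.array(p)-s["position"])
E
python3 - <<'E'
from h import *
t=cv2.imread("pics/top0.png")[:,:,::-1].copy(); s=cv2.imread("pics/scene0.png")[:,:,::-1].copy()
ct,cs=viewer.get_calibration("top"),viewer.get_calibration("scene")
a=t[180:245,145:215]; b=t[175:235,295:360]
c=s[185:240,310:376]; d=s[130:192,185:235]
cv2.imwrite("pics/z.png",np.vstack([np.hstack([cv2.resize(x,(400,300),interpolation=2) for x in r]) for r in((a,b),(c,d))])[:,:,::-1])
m=hsv(t,(105,90,30),(130,255,255)); m[:, :145]=0;m[:,215:]=0;m[:180]=0;m[245:]=0
cn=np.vstack(cv2.findContours(m,0,2)[0]); h=cv2.convexHull(cn); print("hub blue ell",cv2.fitEllipse(h))
for n,im,c in(("top",t,ct),("scene",s,cs)):
    print(n,"yellow",blobs(hsv(im,(22,110,90),(34,255,255)),2)); print("orange",blobs(hsv(im,(5,120,70),(18,255,255)),4))
E
```

```text
hub blue ell ((179.4281005859375, 211.6839141845703), (46.70536804199219, 47.79558181762695), 68.17084503173828)
top yellow [([397.7, 93.2], [360, 68, 83, 46, 2802]), ([500.0, 182.5], [500, 182, 1, 2, 2]), ([160.0, 208.0], [159, 205, 3, 7, 19])]
orange [([248.3, 140.5], [242, 135, 13, 12, 73]), ([114.0, 214.1], [108, 179, 14, 71, 499]), ([343.6, 195.6], [342, 194, 4, 5, 14]), ([327.0, 203.4], [325, 201, 5, 6, 23]), ([258.0, 203.5], [258, 202, 1, 4, 4]), ([416.5, 228.2], [409, 225, 17, 7, 73]), ([478.0, 233.4], [469, 230, 19, 11, 78]), ([418.8, 243.4], [411, 240, 18, 8, 99]), ([490.2, 271.0], [478, 258, 25, 22, 215])]
scene yellow [([96.3, 90.1], [95, 89, 3, 3, 7]), ([88.1, 101.1], [87, 100, 3, 3, 8]), ([98.5, 100.5], [98, 100, 2, 2, 4]), ([101.3, 110.1], [100, 109, 3, 3, 7]), ([91.0, 111.5], [90, 111, 3, 2, 4]), ([6.9, 121.6], [0, 113, 20, 20, 233]), ([79.5, 113.2], [78, 112, 4, 4, 11]), ([103.0, 119.8], [102, 119, 3, 3, 6]), ([93.2, 121.6], [92, 121, 3, 2, 5]), ([82.6, 123.1], [81, 122, 4, 3, 7]), ([70.6, 125.2], [69, 124, 4, 4, 10]), ([105.2, 129.0], [104, 128, 3, 3, 6]), ([96.0, 1
[... 871 characters left out ...]
 234, 6, 3, 8]), ([67.9, 237.6], [65, 237, 6, 3, 8]), ([74.9, 240.6], [72, 240, 6, 3, 8]), ([81.9, 243.6], [79, 243, 6, 3, 8]), ([102.5, 242.5], [102, 242, 2, 2, 2]), ([88.9, 246.4], [86, 245, 7, 4, 11]), ([96.6, 246.2], [93, 244, 7, 6, 13])]
orange [([126.8, 112.4], [115, 104, 26, 21, 228]), ([166.8, 127.4], [157, 107, 21, 41, 631]), ([200.4, 145.8], [198, 139, 6, 15, 35]), ([214.4, 146.3], [213, 140, 4, 14, 23]), ([129.8, 160.3], [123, 157, 16, 6, 44]), ([411.4, 240.9], [403, 215, 16, 55, 354]), ([240.9, 240.1], [238, 237, 6, 8, 15]), ([249.2, 241.9], [245, 237, 8, 11, 19]), ([244.1, 246.7], [242, 245, 6, 4, 7]), ([400.0, 292.3], [399, 291, 3, 3, 7]), ([418.0, 312.5], [417, 312, 3, 2, 6])]
```

View pics/z.png

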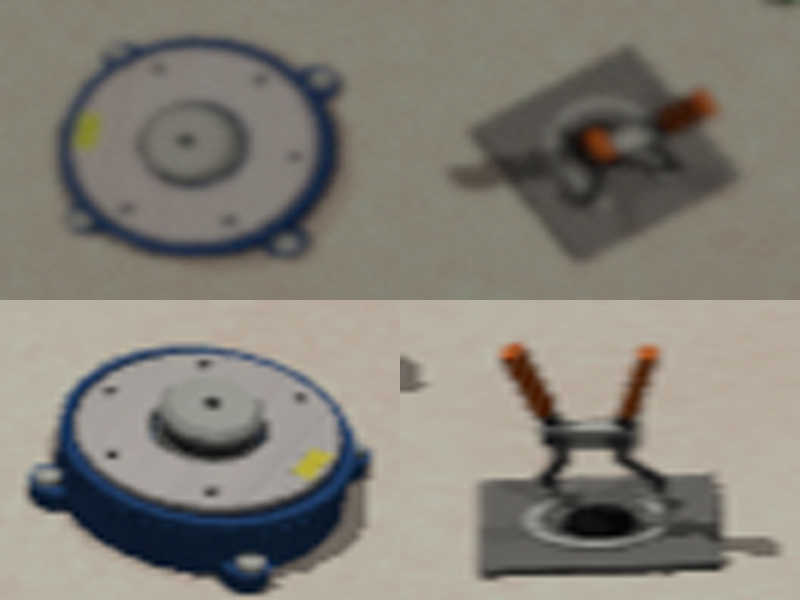

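The crops show:
- **Plate:** the yellow mark is at top (160,208) and scene (361,215).
- **Stub:** the centre is at top (177.6,210.6) and scene (345,203.7).
- **Handle tips:** these are at top (327,203.6) and (345,195.4), matching scene (216,141) and (199,141).

```bash
python3 - <<'E'
from h import *
ct,cs=viewer.get_calibration("top"),viewer.get_calibration("scene")
P=lambda n,a,b:print(n,*[np.round(x,4) for x in tri(ct,a,cs,b)])
P("stubtop",(177.6,210.6),(345,203.7));print(onz(ct,(177.6,210.6),.056),onz(cs,(345,203.7),.056))
P("yellow",(160,208),(361,214.7))
print("rim ctr",onz(ct,(179.43,211.68),.02))
P("tipA",(327.2,203.6),(216,141.2));P("tipB",(345,195.4),(199,140.7))
# block corners from crop
k=np.array([(627,45),(740,180),(582,262),(470,130)],float)
q=np.array([onz(ct,(295+(x-400)*65/400,175+y*.2),.008) for x,y in k]);print("block",q.round(4),q.mean(0))
print("toolshift yellow",toolshift(tri(ct,(160,208),cs,(361,214.7))[0]))
E
```

```text
stubtop [0.5135 0.2177 0.0515] 0.006
[0.51392017 0.21391799 0.056     ] [0.51715941 0.22149498 0.056     ]
yellow [0.5237 0.2707 0.0398] 0.0044
rim ctr [0.51494248 0.21560397 0.02      ]
tipA [ 0.5155 -0.2001  0.135 ] 0.0052
tipB [ 0.5365 -0.2479  0.1347] 0.0069
block [[ 0.5921 -0.2385  0.008 ]
 [ 0.51   -0.2892  0.008 ]
 [ 0.4627 -0.2112  0.008 ]
 [ 0.542  -0.1604  0.008 ]] [ 0.52670792 -0.22483248  0.008     ]
toolshift yellow [ 58.2696231  -71.39775923  19.19593327]
```

>>> jog_arm:
  plan:
    - [0, [5.3, -3.2, 0], 0]
    - [0, [10.6, -6.4, 0], 0]
    - [0, [16, -9.6, 0], 0]
    - [0, [21.3, -12.7, 0], 0]
    - [0, [26.5, -15.8, 0], 0]
  grip_force: 30

```text
clock: 0.72
position: [0.4009, -0.3567, 0.2311]
tool_rot: [[0.948, 0.318, -0.0], [0.318, -0.948, 0.0], [-0.0, -0.0, -1.0]]
ft_force: [1.1, -0.4, 0.3]
width: 0.006
gripper_force: 0.0
```

```bash
python3 -c "
from h import *
s=bot.observe();print(s['clock'],s['position'],s['joint_pos'].round(2) if hasattr(s['joint_pos'],'round') else s['joint_pos'],np.round(s['tool_rot'],3).tolist(),s['width'])
for p in [(.5,-.13,.23),(.522,.259,.15)]: print(toolshift(p))"
```

```text
0.725 [ 0.40089398 -0.35670286  0.23113431] [ 0.75  0.57 -0.17  1.83  0.13  0.75 -0.74] [[0.948, 0.318, -0.0], [0.318, -0.948, 0.0], [-0.0, -0.0, -1.0]] 0.006472768527485353
[ 16.61036132 -18.33731674   0.11604437]
[ 31.0765558  -54.51311964   8.12169874]
```

>>> jog_arm:
  plan:
    - [0, [3.8, -5, 0], -10]
    - [0, [7.5, -10, 0], -20]
    - [0, [11.3, -15, 0], -30]
    - [0, [15, -20, 0], -40]
    - [0, [17.5, -25, 0], -50]

```text
clock: 1.35
position: [0.4871, -0.0633, 0.2313]
tool_rot: [[0.36, 0.933, 0.001], [0.933, -0.36, 0.0], [0.001, 0.001, -1.0]]
ft_force: [0.8, -0.1, 0.5]
width: -0.002
gripper_force: 0.0
```

```bash
python3 -c "
from h import *
s=bot.observe();print(s['clock'],s['position'],np.round(s['joint_pos'],2),np.round(s['tool_rot'],3).tolist(),s['width'])
for p in [(.522,.259,.15)]: print(toolshift(p))"
```

```text
1.35 [ 0.48711004 -0.0632863   0.23125957] [ 0.29  0.54 -0.4   1.95  0.31  0.71 -0.66] [[0.36, 0.933, 0.001], [0.933, -0.36, 0.0], [0.001, 0.001, -1.0]] -0.001850860593531003
[31.32168479 -8.33695966  8.1446946 ]
```

>>> jog_arm:
  plan:
    - [0, [6, -1.6, 0], -3]
    - [0, [12, -3.2, 0], -6]
    - [0, [18, -4.8, 0], -9]
    - [0, [24, -6.4, 1], -12]
    - [0, [28, -7.5, 2], -12]

```text
clock: 1.98
position: [0.5184, 0.2259, 0.2109]
tool_rot: [[0.161, 0.987, 0.0], [0.987, -0.161, 0.002], [0.002, -0.0, -1.0]]
ft_force: [1.2, -0.8, -0.1]
width: 0.001
gripper_force: 0.0
```

>>> jog_arm:
  plan:
    - [0, [1.5, -0.4, 0], 0]
    - [0, [1.5, -0.4, 0], 0]

```text
clock: 2.22
position: [0.5168, 0.2379, 0.2111]
tool_rot: [[0.163, 0.987, -0.001], [0.987, -0.163, -0.001], [-0.001, -0.0, -1.0]]
ft_force: [0.8, -1.4, 0.3]
width: 0.0
gripper_force: 0.0
```

```bash
cat > look.py <<'E'
from h import *
import sys
c=viewer.get_calibration("wrist"); s=bot.observe(); im=viewer.read_camera("wrist")
cv2.imwrite(f"pics/{sys.argv[1]}.png",im[:,:,::-1]); np.save("pics/%s.npy"%sys.argv[1],{**c},allow_pickle=True)
T=np.array(c["world_from_camera"]);print(s["clock"],s["position"],np.round(s["tool_rot"],3).tolist(),s["ft_force"],s["width"]);print(T.round(3).tolist(),c["vertical_fov"],c["cx"],c["cy"])
E
python3 look.py w1
```

```text
2.225 [0.51680177 0.23788563 0.21113415] [[0.163, 0.987, -0.001], [0.987, -0.163, -0.001], [-0.001, -0.0, -1.0]] [ 0.76709914 -1.44820187  0.28500888] 0.00020792775691032218
[[0.987, -0.153, -0.053, 0.53], [-0.162, -0.937, -0.309, 0.318], [-0.002, 0.313, -0.95, 0.353], [0.0, 0.0, 0.0, 1.0]] 63.210332474287384 260.64843630858076 189.42190246924213
```

View pics/w1.png

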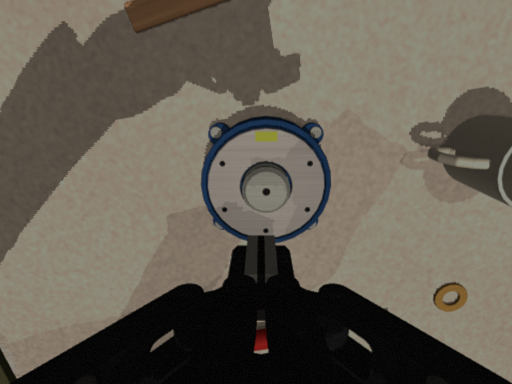

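The wrist view shows the stub-top dimple at (266,191) and the yellow mark at (265,137). The closed fingertips are at about (262,240).

```bash
python3 - <<'E'
from h import *
c=np.load("pics/w1.npy",allow_pickle=True).item(); im=cv2.imread("pics/w1.png")[:,:,::-1].copy()
y=blobs(hsv(im,(22,110,90),(34,255,255)),20);print(y)
Y=onz(c,y[0][0],.042)
g=hsv(im,(0,0,0),(179,255,45));g[:175]=0;g[205:]=0;g[:,:255]=0;g[:,278:]=0;d=blobs(g,3);print(d)
S=onz(c,(266,191),.056);print(Y,S,np.linalg.norm((Y-S)[:2]),np.degrees(np.arctan2(*(Y-S)[1::-1])))
m=hsv(im,(105,120,30),(130,255,255));m[:110]=0;m[240:]=0;m[:,:195]=0;m[:,340:]=0
h=cv2.convexHull(np.vstack(cv2.findContours(m,0,2)[0]));print(cv2.boundingRect(h))
print(toolshift([*Y[:2],.06]))
E
```

```text
[([265.5, 136.0], [255, 132, 22, 9, 198])]
[([265.8, 191.5], [263, 189, 7, 6, 32])]
[0.52597647 0.27096185 0.042     ] [0.51795822 0.21860338 0.056     ] 0.052968869063860474 81.29328792853498
(202, 118, 128, 122)
[ 3.60845532  0.28105797 15.11673436]
```

>>> jog_arm:
  plan:
    - [0, [1.4, 0.1, 4], 0]
    - [0, [2.7, 0.3, 9], 0]
    - [0, [2.7, 0.3, 13], 0]
    - [0, [2.7, 0.3, 15.5], 0]
    - [0, [2.7, 0.3, 15.8], 0]

```text
clock: 2.9
position: [0.5244, 0.2604, 0.052]
tool_rot: [[0.167, 0.986, -0.002], [0.986, -0.167, -0.004], [-0.004, -0.002, -1.0]]
ft_force: [-0.4, -0.2, 0.4]
width: 0.0
gripper_force: 0.0
```

>>> jog_arm:
  plan:
    - [0, [0, 0, 0.3], 0]
    - [0, [0, 0, 0.6], 0]
    - [0, [0, 0, 0.9], 0]
    - [0, [0, 0, 1.2], 0]
    - [0, [0, 0, 1.4], 0]

```text
clock: 3.52
position: [0.5251, 0.2643, 0.0397]
tool_rot: [[0.164, 0.986, 0.001], [0.986, -0.164, 0.001], [0.001, 0.001, -1.0]]
ft_force: [-0.5, -0.9, 5.6]
width: -0.002
gripper_force: 2.6
```

>>> jog_arm:
  plan:
    - [0, [0, 0, 0.15], 0]
    - [0, [0, 0, 0.3], 0]
    - [0, [0, 0, 0.4], 0]
    - [0, [0, 0, 0.4], 0]

```text
clock: 4.03
position: [0.5251, 0.2645, 0.0361]
tool_rot: [[0.164, 0.986, 0.001], [0.986, -0.164, 0.001], [0.001, 0.001, -1.0]]
ft_force: [-1.0, -0.4, 6.3]
width: 0.001
gripper_force: 3.5
```

>>> jog_arm:
  plan:
    - [0, [0, 0, 0.1], 0]
    - [0, [0, 0, 0.2], 0]
    - [0, [0, 0, 0.25], 0]
    - [0, [0, 0, 0.25], 0]

```text
clock: 4.53
position: [0.5252, 0.2645, 0.0359]
tool_rot: [[0.164, 0.986, 0.002], [0.986, -0.164, 0.001], [0.001, 0.002, -1.0]]
ft_force: [-4.9, -2.2, 25.2]
width: -0.002
gripper_force: 12.9
```

>>> jog_arm:
  plan:
    - [0, [0, 0, -5], 0]
    - [0, [0, 0, -10.5], 0]
    - [0, [-3, 0.3, -16], 5]
    - [3, [-8, 0.9, -19], 14]
    - [8, [-14, 1.6, -20], 24]
  grip_force: 30

```text
clock: 5.15
position: [0.5185, 0.1232, 0.235]
tool_rot: [[0.554, 0.832, 0.005], [0.832, -0.554, 0.002], [0.004, 0.003, -1.0]]
ft_force: [0.9, -1.6, 0.2]
width: 0.418
gripper_force: 0.0
```

```bash
python3 -c "
from h import *
s=bot.observe();R=np.array(s['tool_rot']);print(s['clock'],s['position'],np.round(s['joint_pos'],2),np.degrees(np.arctan2(R[1,0],R[0,0])),s['width'])
for p in [(.499,-.236,.25)]: print(toolshift(p))"
```

```text
5.15 [0.51851649 0.12322282 0.23498956] [-0.12  0.57 -0.32  1.84  0.25  0.76 -1.16] 56.35616719475258 0.4182199249581884
[-30.97984379  18.28148013  -1.58404544]
```

>>> jog_arm:
  plan:
    - [8.5, [-5.2, 3, 0], 8]
    - [8.5, [-10.4, 6, -0.5], 16]
    - [8.5, [-15.6, 9, -1], 24]
    - [8.5, [-20.8, 12, -1.5], 32]
    - [8.5, [-26, 15.2, -1.5], 32]

```text
clock: 5.78
position: [0.5009, -0.1792, 0.2482]
tool_rot: [[0.91, 0.415, 0.001], [0.415, -0.91, -0.0], [0.001, 0.001, -1.0]]
ft_force: [0.6, -0.0, 0.0]
width: 0.996
gripper_force: 0.0
```

>>> jog_arm:
  plan:
    - [8.5, [-2, 5, 0], 0]
    - [8.5, [-2, 5, 0], 0]
    - [8.5, [-2, 5, 0], 0]

```text
clock: 6.15
position: [0.5034, -0.2305, 0.2475]
tool_rot: [[0.909, 0.416, -0.0], [0.416, -0.909, 0.001], [0.0, -0.001, -1.0]]
ft_force: [0.6, 1.2, -0.4]
width: 0.993
gripper_force: 0.0
```

```bash
python3 look.py w2
```

```text
6.15 [ 0.50343888 -0.23049087  0.24751833] [[0.909, 0.416, -0.0], [0.416, -0.909, 0.001], [0.0, -0.001, -1.0]] [ 0.63307112  1.2371456  -0.41766542] 0.9931217905476325
[[0.416, -0.863, -0.286, 0.576], [-0.909, -0.396, -0.129, -0.197], [-0.002, 0.314, -0.949, 0.39], [0.0, 0.0, 0.0, 1.0]] 63.210332474287384 260.64843630858076 189.42190246924213
```

View pics/w2.png

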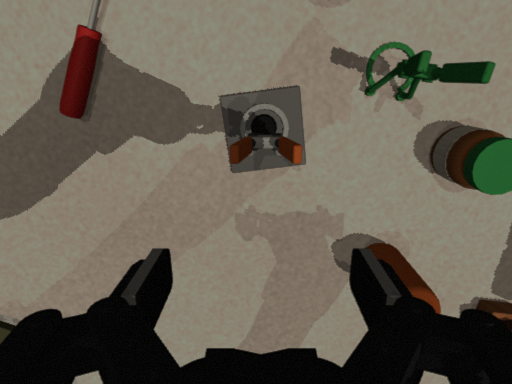

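The pliers show orange handles at about (241,149) and (289,150). The boss is at (264,124) and the block spans (220..306, 86..172). I'll zoom in on them.

```bash
python3 - <<'E'
from h import *
c=np.load("pics/w2.npy",allow_pickle=True).item(); im=cv2.imread("pics/w2.png")[:,:,::-1].copy()
cr=im[80:180,212:312];cv2.imwrite("pics/z2.png",cv2.resize(cr,(600,600),interpolation=cv2.INTER_CUBIC)[:,:,::-1])
m=hsv(im,(5,120,60),(18,255,255));m[:130]=0;m[175:]=0;m[:,:225]=0;m[:,310:]=0
for b in blobs(m,20):print(b)
for k in cv2.findContours(m,0,2)[0]:
    if len(k)>8: print(cv2.minAreaRect(k),cv2.approxPolyDP(k,2,True)[:,0].tolist())
E
```

```text
([233.7, 154.1], [230, 145, 9, 19, 153])
([297.0, 153.9], [292, 144, 10, 20, 170])
((234.0, 154.0), (18.0, 8.0), 90.0) [[230, 145], [230, 161], [237, 163], [237, 146]]
((296.5, 153.5), (9.0, 19.0), -0.0) [[299, 144], [293, 146], [293, 163], [301, 161]]
```

View pics/z2.png

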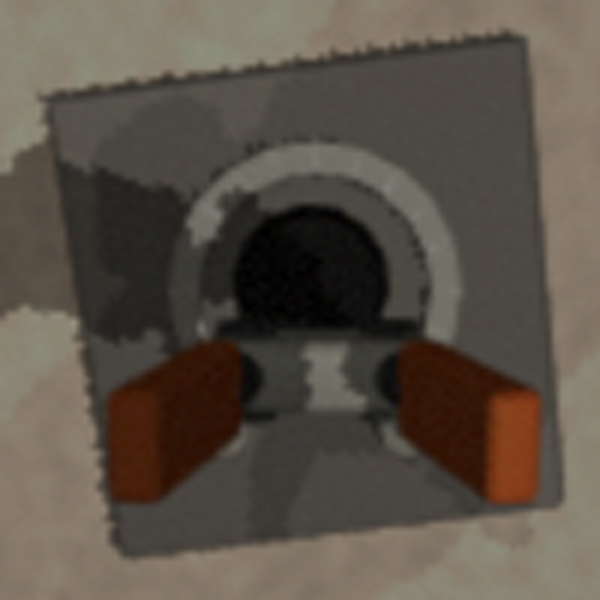

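```bash
python3 - <<'E'
from h import *
c=np.load("pics/w2.npy",allow_pickle=True).item()
L,R=(onz(c,p,.142) for p in((234,154),(297,154)))
a,b=(onz(c,(x,154),.142) for x in(229.8,301.9))
print(L,R,(L+R)/2,"outside",np.linalg.norm(a-b),"yaw",np.degrees(np.arctan2(*(R-L)[1::-1])))
# ring hub: boss centre at z=.014 (crop 312,283), ring outer
print("boss",onz(c,(212+312/6,80+283/6),.014))
M=(L+R)/2; print(toolshift([*M[:2],.102]))
E
```

```text
[ 0.51976419 -0.198256    0.142     ] [ 0.54091194 -0.24439101  0.142     ] [ 0.53033806 -0.22132351  0.142     ] outside 0.05808146447023156 yaw -65.3738325241492
boss [ 0.53536968 -0.21882547  0.014     ]
[ 2.76211677  0.37791617 14.56270523]
```

>>> jog_arm:
  plan:
    - [8.5, [2.8, 0.4, 2], 0]
    - [8.5, [2.8, 0.4, 6], 0]
    - [8.5, [2.8, 0.4, 10], 0]
    - [8.5, [2.8, 0.4, 12], 0]
    - [8.5, [2.8, 0.4, 12], 0]

```text
clock: 6.82
position: [0.53, -0.2209, 0.1265]
tool_rot: [[0.908, 0.418, -0.003], [0.418, -0.908, 0.002], [-0.002, -0.003, -1.0]]
ft_force: [0.7, 0.4, 0.5]
width: 0.999
gripper_force: 0.0
```

```bash
python3 -c "
from h import *
print(bot.observe()['position'],toolshift((.5303,-.2213,.102)))"
```

```text
[ 0.52998915 -0.22088121  0.12652178] [0.01590863 0.05886019 2.45197453]
```

Now down to grip height, then close slowly.

>>> jog_arm:
  plan:
    - [8.5, [0, 0.1, 1.2], 0]
    - [8.5, [0, 0.1, 2.4], 0]
    - [6, [0, 0.1, 2.4], 0]
    - [5, [0, 0.1, 2.4], 0]
    - [4, [0, 0.1, 2.4], 0]
  grip_force: 35

```text
clock: 7.45
position: [0.5315, -0.2241, 0.1048]
tool_rot: [[0.91, 0.416, 0.001], [0.416, -0.91, -0.0], [0.001, 0.001, -1.0]]
ft_force: [-1.4, 1.5, 5.7]
width: 0.467
gripper_force: 5.0
```

>>> jog_arm:
  plan:
    - [3, [0, 0, 0], 0]
    - [2, [0, 0, 0], 0]
    - [1, [0, 0, 0], 0]
    - [0, [0, 0, 0], 0]
    - [0, [0, 0, 0], 0]

```text
clock: 8.07
position: [0.5314, -0.224, 0.1052]
tool_rot: [[0.91, 0.416, 0.001], [0.416, -0.91, -0.0], [0.001, 0.001, -1.0]]
ft_force: [-2.0, 1.3, 9.2]
width: 0.358
gripper_force: 35.2
```

>>> jog_arm:
  plan:
    - [0, [0, 0, -0.5], 0]
    - [0, [0, 0, -1.5], 0]
    - [0, [0, 0, -3.5], 0]
    - [0, [0, 0, -6], 0]
    - [0, [0, 0, -6], 0]

```text
clock: 8.7
position: [0.5326, -0.2249, 0.1657]
tool_rot: [[0.91, 0.415, 0.004], [0.415, -0.91, -0.002], [0.003, 0.003, -1.0]]
ft_force: [-0.8, -0.1, -2.8]
width: 0.354
gripper_force: 34.9
```

```bash
python3 look.py w3
```

```text
8.7 [ 0.53263603 -0.22489963  0.16573677] [[0.91, 0.415, 0.004], [0.415, -0.91, -0.002], [0.003, 0.003, -1.0]] [-0.79711073 -0.11476791 -2.83595371] 0.3542352296908717
[[0.416, -0.865, -0.282, 0.605], [-0.909, -0.394, -0.131, -0.191], [0.002, 0.311, -0.951, 0.308], [0.0, 0.0, 0.0, 1.0]] 63.210332474287384 260.64843630858076 189.42190246924213
```

View pics/w3.png

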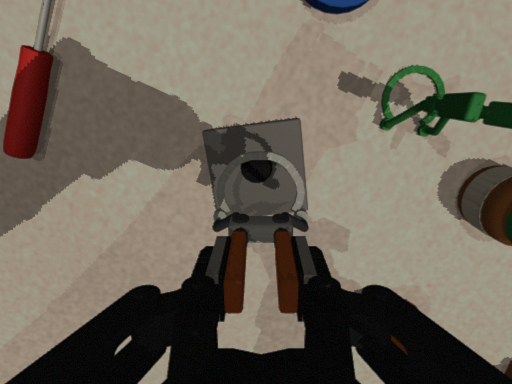

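The pliers are lifted and squeezed: the handles are between the pads and the ring at about (261,190) is clear of the block. Next I'll carry them to the stub.

>>> jog_arm:
  plan:
    - [0, [0.5, -1.2, -2], 0]
    - [0, [2, -5, -3.5], -3]
    - [0, [4, -9.5, -4], -7]
    - [0, [6, -14, -4], -11]
    - [0, [8, -18.5, -4], -15]

```text
clock: 9.38
position: [0.5265, -0.0201, 0.2043]
tool_rot: [[0.769, 0.639, -0.0], [0.639, -0.769, 0.0], [0.0, -0.0, -1.0]]
ft_force: [1.9, 0.1, -2.5]
width: 0.357
gripper_force: 35.1
```

```bash
python3 -c "
from h import *
s=bot.observe();print(s['position'],s['ft_force'],np.round(s['joint_pos'],2),toolshift((.518,.2186,.2)))"
```

```text
[ 0.52653958 -0.02007696  0.20431898] [ 1.90173347  0.14885125 -2.45394598] [ 0.09  0.6  -0.22  1.89  0.2   0.67 -1.13] [ 14.60284903 -18.89824738   0.44241231]
```

>>> jog_arm:
  plan:
    - [0, [3, -3.9, 0], -3]
    - [0, [6.2, -8, 0], -6]
    - [0, [9.4, -12.1, 0], -9]
    - [0, [12.4, -16, 0], -12]
    - [0, [14, -18.2, 0], -15]

```text
clock: 10.0
position: [0.5175, 0.2116, 0.2042]
tool_rot: [[0.574, 0.819, -0.001], [0.819, -0.574, 0.002], [0.001, -0.002, -1.0]]
ft_force: [0.8, -1.1, -1.8]
width: 0.355
gripper_force: 35.2
```

>>> jog_arm:
  plan:
    - [0, [0, 0, 0], 0]
    - [0, [0, 0, 0], 0]
    - [0, [0, 0, 0], 0]

```text
clock: 10.38
position: [0.5191, 0.2051, 0.2038]
tool_rot: [[0.582, 0.813, -0.0], [0.813, -0.582, -0.001], [-0.001, 0.001, -1.0]]
ft_force: [-0.0, 0.2, -2.0]
width: 0.358
gripper_force: 35.2
```

```bash
python3 look.py w4; python3 - <<'E'
from h import *
im=cv2.imread("pics/w4.png");cv2.imwrite("pics/z4.png",cv2.resize(im[90:290,140:380],(720,600),interpolation=2))
print(toolshift((.518,.2186,.2)))
E
```

```text
10.375 [0.51913726 0.20512952 0.20379342] [[0.582, 0.813, -0.0], [0.813, -0.582, -0.001], [-0.001, 0.001, -1.0]] [-0.04221781  0.17757072 -1.9942377 ] 0.35754582682905506
[[0.814, -0.552, -0.184, 0.565], [-0.581, -0.772, -0.255, 0.271], [-0.001, 0.315, -0.949, 0.346], [0.0, 0.0, 0.0, 1.0]] 63.210332474287384 260.64843630858076 189.42190246924213
[ 1.01652395 -0.87375512  0.37896715]
```

View pics/z4.png

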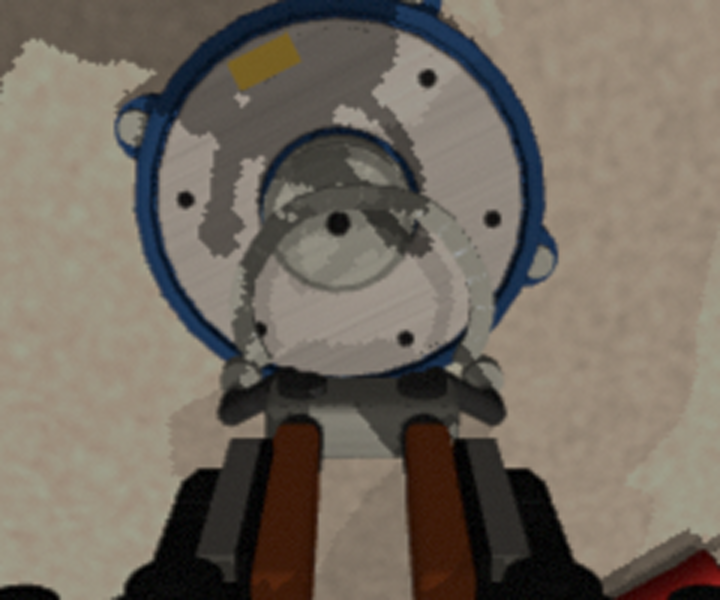

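The plate now sits flush. In the crop the spread ring spans inner x 257–468 and outer x 235–493, with its outer top at row 185 and inner top at row 208. The stub dimple is at (338,222).

```bash
cat > ring.py <<'E'
from h import *
c=np.load("pics/w4.npy",allow_pickle=True).item(); T=np.array(c["world_from_camera"])
px=lambda x,y:(140+x/3,90+y/3)
X=np.array([.582,.813,0]); tcp=np.array([.51914,.20513,.20379])
for dz in(.095,.097,.099):
    z=tcp[2]-dz
    L,R=onz(c,px(257,290),z+.0015),onz(c,px(468,290),z+.0015); w=np.linalg.norm(L-R)
    A=onz(c,px(363,185),z-.0015)-X*.0337; B=onz(c,px(363,208),z+.0015)-X*w/2
    R3=np.array([[.582,.813,0],[.813,-.582,0],[0,0,-1]])
    print(dz,"inner",w,"ctr tool mm",1000*R3.T@(A-tcp),1000*R3.T@(B-tcp),1000*R3.T@((L+R)/2-tcp))
S=onz(c,px(338,222),.056);print("stub",S, 100*R3.T@(S-tcp))
E
python3 ring.py
```

```text
0.095 inner 0.055759214477045876 ctr tool mm [-1.30394651 -0.73876069 96.5       ] [-0.86069077 -0.73290693 93.5       ] [ 4.89215979 -0.84285873 93.5       ]
0.097 inner 0.05623275279300822 ctr tool mm [-1.70845976 -0.73809235 98.5       ] [-1.55270397 -0.73218036 95.5       ] [ 4.249003   -0.84306593 95.5       ]
0.099 inner 0.05670629110897058 ctr tool mm [ -2.112973  -0.737424 100.5     ] [-2.24471718 -0.73145379 97.5       ] [ 3.6058462  -0.84327313 97.5       ]
stub [0.51799146 0.21838118 0.056     ] [ 1.01047633 -0.86459495 14.779     ]
```

>>> jog_arm:
  plan:
    - [0, [0.6, -0.4, 0], 0]
    - [0, [1.2, -0.8, 0], 0]
    - [0, [1.2, -0.8, 1.5], 0]
    - [0, [1.2, -0.8, 3.6], 0]
    - [0, [1.2, -0.8, 3.6], 0]

```text
clock: 11.05
position: [0.5179, 0.2202, 0.1656]
tool_rot: [[0.58, 0.815, -0.004], [0.815, -0.58, -0.003], [-0.005, -0.002, -1.0]]
ft_force: [0.2, -0.4, -2.5]
width: 0.355
gripper_force: 35.2
```

```bash
python3 look.py w5; python3 - <<'E'
from h import *
im=cv2.imread("pics/w5.png");cv2.imwrite("pics/z5.png",cv2.resize(im[120:260,170:350],(720,560),interpolation=2))
E
```

```text
11.05 [0.51794202 0.22020351 0.16561906] [[0.58, 0.815, -0.004], [0.815, -0.58, -0.003], [-0.005, -0.002, -1.0]] [ 0.2479987  -0.4162131  -2.51028222] 0.3547658943809921
[[0.815, -0.548, -0.187, 0.565], [-0.579, -0.773, -0.257, 0.287], [-0.004, 0.318, -0.948, 0.307], [0.0, 0.0, 0.0, 1.0]] 63.210332474287384 260.64843630858076 189.42190246924213
```

View pics/z5.png

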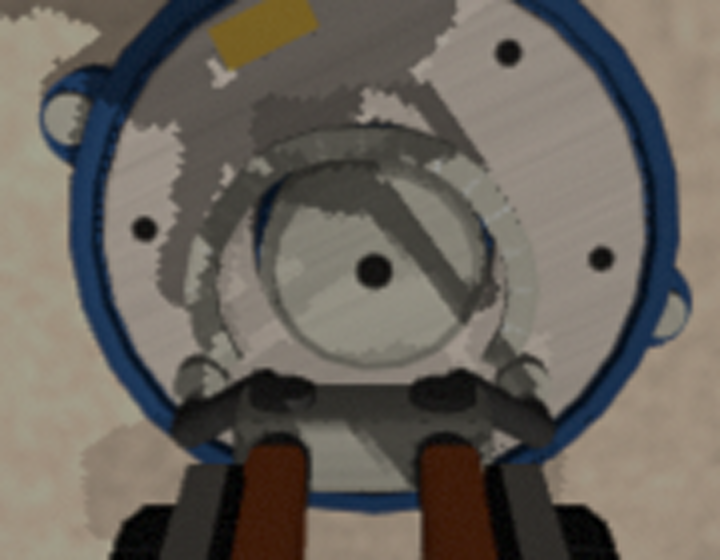

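The ring now encircles the view of the stub. In the crop the outer ring spans x 190–537 with its top at y 125, the inner spans 218–508 with its top at 160, and the dimple is at (374,271).

```bash
python3 - <<'E'
from h import *
c=np.load("pics/w5.npy",allow_pickle=True).item()
px=lambda x,y:(170+x/4,120+y/4)
X=np.array([.58,.815,0]); R3=np.array([[.58,.815,0],[.815,-.58,0],[0,0,-1]]); tcp=np.array([.51794,.2202,.16562])
S=onz(c,px(374,271),.056); z=tcp[2]-.097
w=np.linalg.norm(onz(c,px(218,280),z+.0015)-onz(c,px(508,280),z+.0015)); wo=np.linalg.norm(onz(c,px(190,280),z-.0015)-onz(c,px(537,280),z-.0015))
A=onz(c,px(363,125),z-.0015)-X*wo/2; B=onz(c,px(363,160),z+.0015)-X*w/2
print(w,wo,S,[1000*R3.T@(S-q) for q in(A,B)], 1000*R3.T@(A-tcp))
E
```

```text
0.05817121068628136 0.07048486611042662 [0.5179395  0.21821455 0.056     ] [array([ 1.6242103 ,  2.32041636, 11.12      ]), array([ 1.74283167,  2.30634772, 14.12      ])] [-3.24264117 -1.16926035 98.5       ]
```

>>> jog_arm:
  plan:
    - [0, [0, 0.1, 0], 0]
    - [0, [0, 0.2, 0.2], 0]
    - [0, [0, 0.2, 0.4], 0]
    - [0, [0, 0.2, 0.4], 0]

```text
clock: 11.6
position: [0.5211, 0.2199, 0.1637]
tool_rot: [[0.58, 0.815, -0.0], [0.815, -0.58, -0.0], [-0.0, -0.0, -1.0]]
ft_force: [-0.4, 0.3, -2.4]
width: 0.35
gripper_force: 35.2
```

```bash
python3 look.py w6; python3 - <<'E'
from h import *
im=cv2.imread("pics/w6.png");cv2.imwrite("pics/z6.png",cv2.resize(im[145:220,210:310],(800,600),interpolation=2))
E
```

```text
11.6 [0.52107269 0.21989747 0.16374134] [[0.58, 0.815, -0.0], [0.815, -0.58, -0.0], [-0.0, -0.0, -1.0]] [-0.41383161  0.3464039  -2.43480511] 0.3499582262845502
[[0.815, -0.55, -0.183, 0.567], [-0.58, -0.774, -0.255, 0.286], [-0.002, 0.313, -0.95, 0.306], [0.0, 0.0, 0.0, 1.0]] 63.210332474287384 260.64843630858076 189.42190246924213
```

View pics/z6.png

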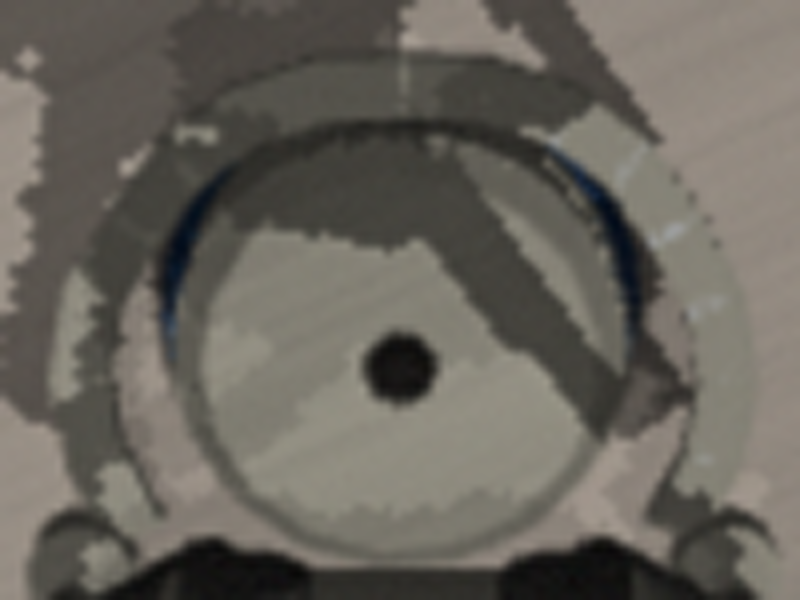

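```bash
python3 - <<'E'
from h import *
c=np.load("pics/w6.npy",allow_pickle=True).item()
px=lambda x,y:(210+x/8,145+y/8)
R3=np.array([[.58,.815,0],[.815,-.58,0],[0,0,-1]]); tcp=np.array([.52107,.2199,.16374])
S=onz(c,px(400,368),.056);print(S,1000*R3.T@(S-tcp))
for dz in(.095,.097,.099):
    z=tcp[2]-dz
    L,R=onz(c,px(112,380),z+.0015),onz(c,px(692,380),z+.0015);w=np.linalg.norm(L-R)
    It=onz(c,px(402,120),z+.0015); Ot=onz(c,px(402,52),z-.0015)
    q=lambda p:(1000*R3.T@(p-S)).round(2)
    print(dz,w,"inner front from stub axis",q(It),"outer",q(Ot),"left/right",q(L),q(R))
# where is stub 49mm front top edge, sanity: chamfer top 42 mm
a,b=onz(c,px(202,355),.056),onz(c,px(605,355),.056);print("chamfer dia",np.linalg.norm(a-b))
E
```

```text
[0.51782471 0.21808908 0.056     ] [ -3.35817206  -1.59457679 107.74      ]
0.095 0.0578399641657972 inner front from stub axis [ 30.01   0.25 -14.24] outer [ 36.05   0.25 -11.24] left/right [  3.5  -28.68 -14.24] [  3.54  29.17 -14.24]
0.097 0.058330937556479244 inner front from stub axis [ 29.55   0.25 -12.24] outer [35.64  0.24 -9.24] left/right [  2.81 -28.94 -12.24] [  2.86  29.41 -12.24]
0.099 0.058821910947161334 inner front from stub axis [ 29.09   0.24 -10.24] outer [35.24  0.23 -7.24] left/right [  2.13 -29.19 -10.24] [  2.18  29.65 -10.24]
chamfer dia 0.04247674432980302
```

>>> jog_arm:
  plan:
    - [0, [-0.1, 0, 0], 0]
    - [0, [-0.1, 0, 0.3], 0]
    - [0, [-0.1, 0, 0.7], 0]
    - [0, [-0.1, 0, 0.7], 0]
    - [0, [-0.1, 0, 0.7], 0]

```text
clock: 12.28
position: [0.5206, 0.2192, 0.1567]
tool_rot: [[0.58, 0.815, -0.0], [0.815, -0.58, -0.0], [-0.0, 0.0, -1.0]]
ft_force: [-1.0, 0.3, -1.8]
width: 0.352
gripper_force: 35.2
```

```bash
python3 look.py w7; python3 - <<'E'
from h import *
im=cv2.imread("pics/w7.png"); g=cv2.cvtColor(im,6)
m=(g<40).astype(np.uint8)*255; m[:180]=0;m[205:]=0;m[:,:245]=0;m[:,275:]=0
print(blobs(m,5)); c=np.load("pics/w7.npy",allow_pickle=True).item()
b=max(blobs(m,5),key=lambda b:b[1][4] if b[1][1]>180 else 0)[0];print("stub",onz(c,b,.056),toolshift(onz(c,b,.056)))
print("col",g[150:175,260].tolist());y=195;print("row L",g[y,212:235].tolist(),"R",g[y,288:312].tolist())
E
```

```text
12.275 [0.52056451 0.21919838 0.15669399] [[0.58, 0.815, -0.0], [0.815, -0.58, -0.0], [-0.0, 0.0, -1.0]] [-1.01404117  0.27085036 -1.82384073] 0.3519402779910698
[[0.815, -0.55, -0.183, 0.567], [-0.579, -0.774, -0.255, 0.285], [-0.002, 0.313, -0.95, 0.299], [0.0, 0.0, 0.0, 1.0]] 63.210332474287384 260.64843630858076 189.42190246924213
[([259.6, 192.1], [256, 189, 8, 8, 48])]
stub [0.51787364 0.21870994 0.056     ] [-0.20221535 -0.19693161 10.07911531]
col [70, 66, 75, 88, 90, 84, 91, 95, 81, 72, 47, 32, 47, 64, 63, 64, 63, 64, 65, 67, 66, 68, 69, 68, 69]
row L [83, 82, 81, 84, 106, 136, 131, 94, 82, 81, 81, 78, 63, 120, 133, 144, 146, 144, 124, 106, 96, 91, 96] R [58, 76, 85, 85, 84, 61, 52, 52, 68, 122, 130, 130, 131, 131, 130, 131, 134, 137, 138, 138, 137, 137, 137, 139]
```

```bash
python3 - <<'E'
from h import *
c=np.load("pics/w7.npy",allow_pickle=True).item()
R3=np.array([[.58,.815,0],[.815,-.58,0],[0,0,-1]]); S=onz(c,(259.6,192.1),.056)
for z in(.059,.061,.063):
    print(z,*[(1000*R3.T@(onz(c,p,z)-S)).round(1) for p in((260,160.2),(224.3,195),(296,195))])
E
```

```text
0.059 [27.5  0.3 -3. ] [ -1.5 -28.7  -3. ] [-1.4 29.7 -3. ]
0.061 [27.9  0.4 -5. ] [ -0.8 -28.5  -5. ] [-0.7 29.4 -5. ]
0.063 [28.4  0.4 -7. ] [ -0.1 -28.2  -7. ] [-0.  29.2 -7. ]
```

>>> jog_arm:
  plan:
    - [0, [0, 0, 0.2], 0]
    - [0, [0, -0.04, 0.4], 0]
    - [0, [0, -0.04, 0.6], 0]
    - [0, [0, -0.04, 0.8], 0]
    - [0, [0, -0.04, 0.8], 0]

```text
clock: 12.95
position: [0.5201, 0.2193, 0.1486]
tool_rot: [[0.58, 0.815, -0.0], [0.815, -0.58, -0.0], [-0.0, -0.0, -1.0]]
ft_force: [0.1, 0.4, -1.2]
width: 0.357
gripper_force: 35.2
```

>>> jog_arm:
  plan:
    - [0, [0, 0, 0.2], 0]
    - [0, [0, 0, 0.4], 0]
    - [0, [0, 0, 0.4], 0]

```text
clock: 13.32
position: [0.5201, 0.2193, 0.1446]
tool_rot: [[0.58, 0.815, -0.0], [0.815, -0.58, -0.0], [-0.0, -0.0, -1.0]]
ft_force: [0.0, -0.4, -2.6]
width: 0.358
gripper_force: 35.2
```

>>> jog_arm:
  plan:
    - [0, [0, 0, 0.2], 0]
    - [0, [0, 0, 0.4], 0]
    - [0, [0, 0, 0.5], 0]
    - [0, [0, 0, 0.5], 0]
    - [0, [0, 0, 0.5], 0]

```text
clock: 13.95
position: [0.5203, 0.2194, 0.1398]
tool_rot: [[0.58, 0.815, 0.0], [0.815, -0.58, -0.0], [0.0, 0.0, -1.0]]
ft_force: [-0.1, -0.3, -2.6]
width: 0.352
gripper_force: 35.2
```

```bash
python3 look.py w8; python3 - <<'E'
from h import *
c=np.load("pics/w8.npy",allow_pickle=True).item(); g=cv2.cvtColor(cv2.imread("pics/w8.png"),6)
m=(g<40).astype(np.uint8)*255; m[:175]=0;m[205:]=0;m[:,:245]=0;m[:,275:]=0
b=max(blobs(m,5),key=lambda b:b[1][4])[0]
R3=np.array([[.58,.815,0],[.815,-.58,0],[0,0,-1]]); S=onz(c,b,.056); print(b,S)
for p in((260,160.2),(224.3,195),(296,195)): print((1000*R3.T@(onz(c,p,.0438)-S)).round(1))
fs=[]
for i in range(4): viewer.read_camera("top"); s=bot.observe(); fs.append([*s["ft_force"],*s["position"]])
print(np.mean(fs,0).round(4))
s=viewer.read_camera("scene");cv2.imwrite("pics/s8.png",s[:,:,::-1])
y=[x for x in blobs(hsv(s,(22,110,90),(34,255,255)),8) if 340<x[0][0]<375];print("yellow scene",y)
E
```

```text
13.95 [0.52028047 0.21941454 0.13979783] [[0.58, 0.815, 0.0], [0.815, -0.58, -0.0], [0.0, 0.0, -1.0]] [-0.14376918 -0.29968359 -2.57993253] 0.3522943131717791
[[0.815, -0.55, -0.183, 0.566], [-0.58, -0.774, -0.255, 0.285], [-0.001, 0.313, -0.95, 0.282], [0.0, 0.0, 0.0, 1.0]] 63.210332474287384 260.64843630858076 189.42190246924213
[260.1, 199.5] [0.51781927 0.21843704 0.056     ]
[28.1 -0.1 12.2]
[ -0.6 -29.   12.2]
[-0.6 29.  12.2]
[ 0.0542 -0.5118 -2.1508  0.5203  0.2194  0.1398]
yellow scene [([360.6, 216.2], [358, 214, 6, 5, 20])]
```

```bash
python3 -c "
from station import bot
print(bot.job_done())"
```

```text
the job is handed in; nothing more can be done
None
```

The job is handed in at about 14 s of the 67 s allowed: the cover plate is pressed level, and the spread ring is centred around the groove and hanging free (about 2 N on the wrist, the pliers' own weight); its height comes from the arm's position and the result isn't back yet.

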